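Roll the rolling pin into its rest

TASK

Park the long rolling pin in its wooden rest: with the fingertips, push it by its side so that it rolls gently across the table, square to the rest, up both ramps and over the lips until it sits down in both V notches with an end sticking out on either side, and leave it lying there. Never pinch it or lift it off, not even by one end, and leave the cup, jar, hand roller and rib where they are.

Things in the scene. Friction and masses are not known exactly. Their poses are not given: they have to be found in the camera images.
- pin: the long rolling pin: smooth solid wooden cylinder, 50 mm diameter, 320 mm long, about 0.44 kg, lying on the table. Origin at its middle on its axis; its y axis runs along the pin, x and z turn as it rolls. It starts 150 to 190 mm from its seat on the ramp side, up to 25 mm off centre and 0.2 rad from parallel to the notches. It rolls with slight drag: slowly pushed, it stops within 1 or 2 cm
- rest: the rest, fixed: two identical wooden V chocks, each 30 mm wide, their middles 85 mm either side of centre, joined at the back by a rail 12 mm thick and 28 mm high; 200 mm wide over all, 140 mm clear between chocks. Origin at table height under the axis of a seated pin, midway between the chocks. x points the way the pin rolls in (away from the robot within 0.36 rad), y along the notches
- rest_lip (a point): middle of the line through the tops of the two lips, 15 mm above the table; same axes as the rest. In the rest's x each chock has a straight ramp from the table at -85 mm up to this lip at -17 mm, then the V: down to 3 mm high at +4 mm, up at 45 degrees to 32 mm high at +33 mm, then level to the back face at +45 mm. The pin's axis is 40 mm high as it passes the lip
- rest_seat (a point): where the middle of the pin's axis lies when it is seated and centred: 34 mm above the table over the rest's origin; same axes as the rest
- cup: unglazed clay cup, 76 mm across and 85 mm high, standing beside the rest, beyond one end of the pin; origin under its centre. Bystander
- jar: dark stoneware bottle-shaped jar, 76 mm across and 92 mm high, standing beside the rest, beyond the other end of the pin; origin under its centre. Bystander
- roller: short wooden hand roller, 36 mm in diameter and 85 mm long, lying on the table off one end of the pin; origin at its middle, on its axis (y). Bystander
- rib: small flat wooden rib (shaping tool), 95 mm long, 45 mm wide, 8 mm thick, one end rounded, lying flat off the other end of the pin; origin under its middle, long way along its x axis. Bystander
Mind the look-alikes: they are no part of the job. Of the things that look like the rest, take the one that is farthest to the robot's left at the start.

How it is judged:
By the outcome, as a careful person would: the job done as asked, in the order asked, and still so for the second after the job is handed in, with the robot touching nothing.
It also fails if it takes over 38 s, if anything falls off the work surface, if the arm or the gripper's body presses on something with over 40 N, if the wrist force passes 120 N, or if a joint passes its speed limit or range.

ROBOT

A 6-joint arm with a two-finger parallel gripper is mounted at the origin on the work surface. World frame = base frame: x ahead of the robot, y to its left, z up, the work surface at z = 0. Lengths are in m, angles in rad, forces in N, time in s.
With the tool pointing down it reaches from about 0.225 to 0.875 m from the base axis. Payload 3.4 kg.
Tool frame: the origin (TCP) lies midway between the tips of the shut fingers; the grasp point (between the pads) lies 19 mm behind it (manip.grip_point_offset is the distance from the TCP to the grasp point, in m); z points along the fingers, y is the line along which they close (so a half turn about z gives the same grasp; the last joint's range is limited). The gripper opens to 85 mm and grips with 20 to 120 N. Pads are 22 mm wide; open, the fingers measure 114 mm over their backs; the gripper's body (76 mm by 85 mm) begins 54 mm behind the grasp point. The pads swing forward as they close: fully open they stand 13 mm farther back than shut.
Start: joints at [1.036, 0.276, 1.505, -0, 1.361, -0.121], TCP at [0.231, 0.526, 0.231] pointing down, gripper open.
Joint ranges: [-2.89, 2.89], [-0.75, 2.08], [0.22, 2.7], [-1.18, 4.32], [0.11, 2.71], [-2.7, 2.7]. Speed limits (rad/s): [2.57, 2.57, 3.14, 3.14, 3.14, 3.14].

INTERFACE

Orientations are given as a unit quaternion [w, x, y, z].
In Python, from rig import manip gives the robot as it stands.
- The arm moves only by the shell command python3 -m handwheel 'ROWS' [FORCE]. ROWS is JSON, a list of rows, each an object with "translation": the shift along the tool's x, y, z in m, a list of three; "angular": the turn, a rotation vector about the tool's x, y, z in degrees, a list of three; "hand": the closure, from 0 (fully open) to 1 (shut). A call has 1 to 10 rows; each row shifts and turns the commanded pose from where the row before left it, along the tool's axes as they then stand; what a row does not reach is not made up. A row lasts 1/12 s, in which the tool goes at most 41.7 mm and 7.16 degrees, less where a joint would pass 70% of its speed; a pose out of reach is approached as far as the arm can. A call with a gripper value outside its range is refused whole. The fingers move at their own pace and stop on an object; FORCE is the grip in N (left out, the last holds). Time passes only in rows, so rows that do not move let the fingers close. It gives the time, the measured TCP pose, the force, the opening and the grip force at its end, in the units of the state.
- manip.get_state(): the state, without advancing time (a new reading comes with each control period).
- manip.get_image(name): name is "side" or "top" or "wrist"; returns the picture (400x640x3 uint8, red, green, blue); there is no depth.
- manip.camera_info(name): a dict with "camera_matrix" (3x3 intrinsics, pixels), "eye" and "orientation" of the camera in the world; the wrist camera has in their place "tool_from_camera" (4x4, takes a point from camera to tool coordinates, whose origin is the TCP and whose axes are the flange's). Camera axes: x right, y down, z forward; pixel columns grow to the right and rows downward; lengths in m; the calibration is good to about 2 mm. A picture is of the moment at which its call begins: read the wrist's pose just before it. camera_info takes no time and is no camera call.
- manip.sign_off(): hands the job in; it is judged then, once.
The state is a dict: "clock": time; "qpos": joint angles; "qd": joint speeds; "effort": joint torques, N m; "position": TCP position; "ee_rot": TCP orientation; "contact_force": force on the tool from outside, world axes, zero at the start; "moment": the same for the moment, N m; "width": finger opening in m; "gripper_force": force on a finger pad.
Only numpy, scipy, OpenCV 4.12 (cv2) and the standard library are available. Lean on these libraries where they do the work, as an engineer would, in place of code of your own. Each camera call takes 0.05 s, during which the arm holds its last target. There are 200 camera calls.

## Working session

There is one attempt and no reset: what is moved stays moved. The work goes in short steps, Python scripts to look and compute and a shell command to move; the robot and the scene stay as the last step left them, time stands still between calls to the robot, and variables do not carry over. Pictures are saved under pics/ and viewed, at most 10 in all, crops included, and the job is handed in when it is done.

```bash
mkdir -p pics; ls; python3 - <<'E'
from rig import manip
import cv2,numpy as np
np.set_printoptions(precision=4,suppress=True)
for n in("top","side"):
    im=manip.get_image(n); cv2.imwrite(f"pics/{n}0.png",im[:,:,::-1])
    i=manip.camera_info(n); print(n,i)
print(manip.get_state())
E
```

```text
pics
top {'camera_matrix': array([[461.0468,   0.    , 315.081 ],
       [  0.    , 461.0468, 197.7584],
       [  0.    ,   0.    ,   1.    ]]), 'eye': array([0.5345, 0.0423, 1.2187]), 'orientation': array([-0.0147,  0.7137, -0.6998,  0.0257])}
side {'camera_matrix': array([[502.0439,   0.    , 323.3985],
       [  0.    , 502.0439, 191.5551],
       [  0.    ,   0.    ,   1.    ]]), 'eye': array([ 0.2025, -0.5971,  0.9073]), 'orientation': array([-0.3264,  0.9078, -0.2485,  0.0872])}
{'clock': 0.1, 'qpos': array([ 1.036 ,  0.2766,  1.506 ,  0.    ,  1.3607, -0.121 ]), 'qd': array([ 0.002 , -0.0011, -0.0032,  0.0004, -0.0014, -0.    ]), 'effort': array([  0.0022, -41.7701, -24.6406,  -0.0002,   0.0059,   0.    ]), 'position': array([0.231 , 0.5261, 0.2305]), 'ee_rot': array([-0.0003,  0.2054,  0.9787, -0.0008]), 'contact_force': array([ 0.1328, -0.2004, -0.2132]), 'moment': array([-0.0037,  0.0596, -0.0175]), 'gripper_force': 0.0, 'width': 0.08548409625289266}
```

View pics/top0.png

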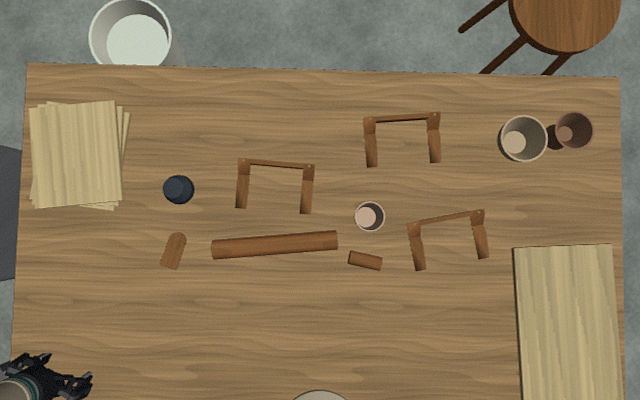

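View pics/side0.png

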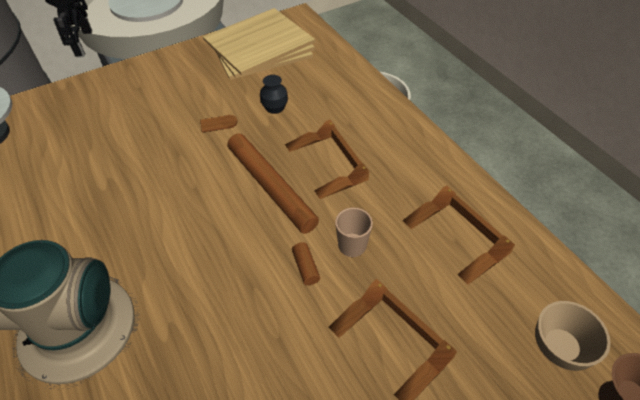

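The top view shows the leftmost rest near (275,185), the pin at (275,244), the jar at (178,189), the cup at (369,216), the rib at (173,251) and the roller at (365,260). I'll measure these next.

```bash
cat > h.py <<'E'
from rig import manip
import cv2,numpy as np
from scipy.spatial.transform import Rotation as R
np.set_printoptions(precision=4,suppress=True)
def ray(n,px):
    i=manip.camera_info(n);q=i['orientation'];Rm=R.from_quat([q[1],q[2],q[3],q[0]]).as_matrix()
    px=np.atleast_2d(px).astype(float);d=np.c_[px,np.ones(len(px))]@np.linalg.inv(i['camera_matrix']).T@Rm.T
    return i['eye'],d
def onz(n,px,z):
    e,d=ray(n,px);return (e+d*((z-e[2])/d[:,2])[:,None])[:,:2]
def proj(n,p):
    i=manip.camera_info(n);q=i['orientation'];Rm=R.from_quat([q[1],q[2],q[3],q[0]]).as_matrix()
    c=(np.atleast_2d(p)-i['eye'])@Rm@i['camera_matrix'].T;return c[:,:2]/c[:,2:]
def mask(im):
    hsv=cv2.cvtColor(im,cv2.COLOR_RGB2HSV).astype(int);h,s,v=hsv[...,0],hsv[...,1],hsv[...,2]
    return ((s>125)&(h<16)&(v>30)).astype(np.uint8)*255
def blobs(im,a=150):
    cs,_=cv2.findContours(mask(im),cv2.RETR_EXTERNAL,cv2.CHAIN_APPROX_NONE)
    return [c for c in cs if cv2.contourArea(c)>a]
E
python3 - <<'E'
from h import *
im=cv2.imread('pics/top0.png')[:,:,::-1].copy()
for p in [(275,244),(245,185),(305,190),(240,300),(173,251)]: print(p,cv2.cvtColor(im,cv2.COLOR_RGB2HSV)[p[1],p[0]])
for c in blobs(im,100):
    r=cv2.minAreaRect(c);print(r,cv2.contourArea(c))
m=mask(im);v=cv2.resize(np.hstack([im[140:280,150:400]]),None,fx=3,fy=3,interpolation=cv2.INTER_CUBIC)
mm=cv2.resize(m[140:280,150:400],None,fx=3,fy=3,interpolation=cv2.INTER_NEAREST)
cs,_=cv2.findContours(mm,0,2);cv2.drawContours(v,cs,-1,(0,255,0),1)
cv2.imwrite('pics/crop0.png',v[:,:,::-1])
E
```

```text
(275, 244) [ 13 142 126]
(245, 185) [ 14 143 116]
(305, 190) [ 15 155 127]
(240, 300) [ 17 112 141]
(173, 251) [ 15 149 127]
((364.92047119140625, 260.3780212402344), (33.78571701049805, 13.54518985748291), 11.88865852355957) 399.5
((173.6674041748047, 249.63124084472656), (17.287687301635742, 36.79520034790039), 19.653825759887695) 547.0
((274.2069396972656, 244.50872802734375), (19.398056030273438, 127.05316162109375), 85.28524017333984) 2234.5
((448.8041687011719, 239.34681701660156), (49.070152282714844, 79.38230895996094), 79.2156982421875) 1236.5
((274.06610107421875, 185.59547424316406), (76.94580841064453, 50.52913284301758), 5.11731481552124) 1213.5
((402.93121337890625, 139.10894775390625), (50.66963577270508, 77.57705688476562), 86.02750396728516) 1239.0
((549.0, 37.5), (75.0, 140.0), 90.0) 5174.5
((479.8999938964844, 14.700000762939453), (7.0, 53.0), 53.13010025024414) 220.5
```

View pics/crop0.png

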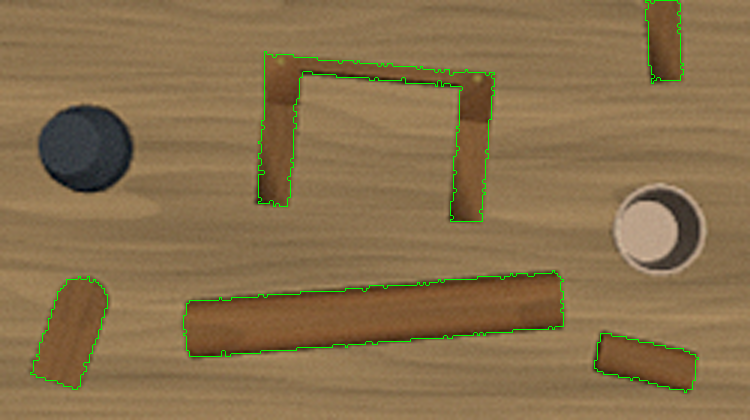

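The mask fits well: pin edges, chock front corners (crop (259,206), (289,206), (450,221), (483,221)) and back corners (265,52), (494,73) are all clear.

```bash
cat >> h.py <<'E'
def getpin(im=None,near=None):
    im=manip.get_image('top') if im is None else im
    best=None
    for c in blobs(im,900):
        (x,y),(w,h),a=cv2.minAreaRect(c)
        if max(w,h)/min(w,h)<4.5: continue
        pts=onz('top',c[:,0,:]+0.0,0.027)
        box=cv2.minAreaRect((pts*1e4).astype(np.float32))
        b=cv2.boxPoints(box)/1e4
        e=[(b[i]+b[(i+1)%4])/2 for i in range(4)]
        L=[np.linalg.norm(e[0]-e[2]),np.linalg.norm(e[1]-e[3])]
        p,q=(e[0],e[2]) if L[0]>L[1] else (e[1],e[3])
        if p[1]<q[1]:p,q=q,p
        best=(p+q)/2,p,q,np.arctan2(-(p-q)[0],(p-q)[1]),max(L),min(L)
    return best  # centre, left end, right end, yaw of y axis, L, W
E
python3 - <<'E'
from h import *
im=cv2.imread('pics/top0.png')[:,:,::-1].copy()
f=lambda *p:np.array(p)/3+[150,140]
F=onz('top',f((259,206),(289,206),(450,221),(483,221)),0); B=onz('top',f((265,52),(494,73)),.032)
print(F,B)
d=(F[0]+F[1]-F[2]-F[3]);y1=np.arctan2(-d[0],d[1]);d=B[0]-B[1];y2=np.arctan2(-d[0],d[1]);print('rest yaw',y1,y2)
y=(y1+y2)/2;xa=np.array([np.cos(y),np.sin(y)])
o1=F.mean(0)+.085*xa;o2=B.mean(0)-.045*xa;print('rest origin',o1,o2)
o=(o1+o2)/2
c,l,r,ya,L,W=getpin(im);print('pin',c,l,r,ya,L,W)
print('rel',(c-o)@xa,(c-o)@[-xa[1],xa[0]],ya-y)
print('jar',onz('top',(178.5,189.5),.04),'cup',onz('top',(370,216),.085),'roller',onz('top',(365,260.4),.018),'rib',onz('top',(173.6,250),.008))
s=manip.get_state();q=s['ee_rot'];print(R.from_quat([q[1],q[2],q[3],q[0]]).as_matrix())
# side check of pin
ims=cv2.imread('pics/side0.png')[:,:,::-1].copy()
print(proj('side',[[*l,.025],[*r,.025],[*o,0]]))
E
```

```text
[[0.5713 0.2311]
 [0.5719 0.2048]
 [0.5614 0.063 ]
 [0.562  0.034 ]] [[0.7031 0.2248]
 [0.6891 0.0272]]
rest yaw -0.05823655878879889 -0.07073584295321118
rest origin [0.6515 0.1277] [0.6512 0.1289]
pin [0.4804 0.1267] [0.464  0.2888] [ 0.4968 -0.0355] 0.100967415 0.3260319 0.04966369
rel -0.1704960979079818 -0.012668445393649953 0.16545361554814814
jar [[0.6161 0.3734]] cup [[ 0.5572 -0.1108]] roller [[ 0.4432 -0.1083]] rib [[0.4604 0.3894]]
[[-0.9156  0.4021 -0.0009]
 [ 0.4021  0.9156 -0.0014]
 [ 0.0002 -0.0017 -1.    ]]
[[234.564  139.4701]
 [310.2825 225.109 ]
 [332.1427 158.7065]]
```

```bash
python3 -m handwheel '[{"translation":[0,0,0],"angular":[0,0,-6.65],"hand":0.2},{"translation":[0,0,0],"angular":[0,0,-6.65],"hand":0.2},{"translation":[0,0,0],"angular":[0,0,-6.7],"hand":0.2},{"translation":[-0.0194,-0.0317,0],"angular":[0,0,0],"hand":0.2},{"translation":[-0.0194,-0.0317,0],"angular":[0,0,0],"hand":0.2},{"translation":[-0.0194,-0.0317,0],"angular":[0,0,0],"hand":0.2},{"translation":[-0.0194,-0.0317,0],"angular":[0,0,0],"hand":0.2},{"translation":[-0.0194,-0.0317,0],"angular":[0,0,0],"hand":0.2},{"translation":[-0.0194,-0.0317,0],"angular":[0,0,0],"hand":0.2},{"translation":[-0.0194,-0.0317,0],"angular":[0,0,0],"hand":0.2}]'
python3 -m handwheel '[{"translation":[-0.0195,-0.0315,0],"angular":[0,0,0],"hand":0.2},{"translation":[-0.0195,-0.0315,0],"angular":[0,0,0],"hand":0.2},{"translation":[0,0,0.0365],"angular":[0,0,0],"hand":0.2},{"translation":[0,0,0.0365],"angular":[0,0,0],"hand":0.2},{"translation":[0,0,0.0365],"angular":[0,0,0],"hand":0.2},{"translation":[0,0,0.0365],"angular":[0,0,0],"hand":0.2},{"translation":[0,0,0.0365],"angular":[0,0,0],"hand":0.2}]'
```

```text
clock: 0.93
position: [0.3525, 0.2945, 0.231]
ee_rot: [-0.0, 0.032, 0.999, -0.0]
contact_force: [0.6, 0.3, 0.5]
width: 0.0684
gripper_force: 0.0
clock: 1.52
position: [0.3871, 0.2305, 0.0474]
ee_rot: [0.0, 0.033, 0.999, 0.0]
contact_force: [0.7, 0.6, -0.9]
width: 0.0682
gripper_force: 0.0
```

```bash
python3 -m handwheel '[{"translation":[0,0,0.035],"angular":[0,0,0],"hand":0.2},{"translation":[-0.02,0,0],"angular":[0,0,0],"hand":0.2},{"translation":[-0.012,0,0],"angular":[0,0,0],"hand":0.2},{"translation":[-0.004,0,0],"angular":[0,0,0],"hand":0.2},{"translation":[-0.004,0,0],"angular":[0,0,0],"hand":0.2},{"translation":[-0.004,0,0],"angular":[0,0,0],"hand":0.2},{"translation":[-0.004,0,0],"angular":[0,0,0],"hand":0.2},{"translation":[-0.004,0,0],"angular":[0,0,0],"hand":0.2},{"translation":[-0.004,0,0],"angular":[0,0,0],"hand":0.2}]'
cat >> h.py <<'E'
O=np.array([.6513,.128]);Y=-.065;XA=np.array([np.cos(Y),np.sin(Y)]);YA=np.array([-XA[1],XA[0]])
def rel(p): return np.array([(p-O)@XA,(p-O)@YA])
def report(name=None):
    im=manip.get_image('top')
    if name: cv2.imwrite(f'pics/{name}.png',im[:,:,::-1])
    b=getpin(im)
    s=manip.get_state()
    if b: print('pin rel',rel(b[0]),'l',rel(b[1]),'r',rel(b[2]),'yaw',b[3]-Y,'L,W',b[4:])
    print('tcp rel',rel(s['position'][:2]),s['position'][2],'t',s['clock'],s['contact_force'])
E
python3 -c "
from h import *
report('a')"
```

```text
clock: 2.27
position: [0.4434, 0.2274, 0.0144]
ee_rot: [0.0, 0.032, 0.999, 0.0]
contact_force: [-0.2, -0.9, 0.1]
width: 0.0683
gripper_force: 0.1
pin rel [-0.153  -0.0096] l [-0.1791  0.1503] r [-0.1269 -0.1695] yaw 0.16191638 L,W (np.float32(0.32403606), np.float32(0.049469665))
tcp rel [-0.2127  0.0859] 0.014419459037324191 t 2.3167 [1.025  0.2886 0.6921]
```

View pics/a.png

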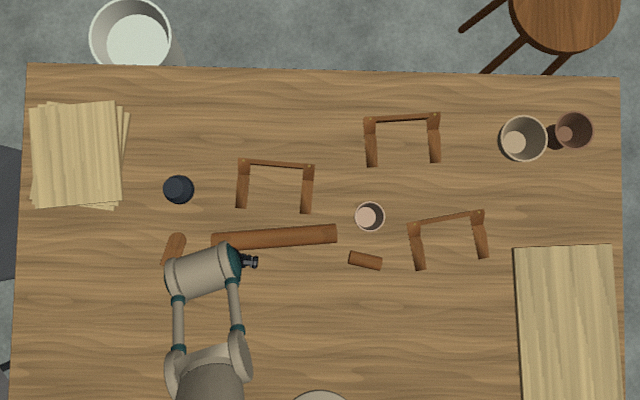

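```bash
python3 -m handwheel '[{"translation":[0.03,0,0],"angular":[0,0,0],"hand":0.2},{"translation":[0.015,0,0],"angular":[0,0,0],"hand":0.2},{"translation":[0,0,0],"angular":[0,0,0],"hand":0.2},{"translation":[-0.035,0,0],"angular":[0,0,0],"hand":0.2},{"translation":[-0.03,0,0],"angular":[0,0,0],"hand":0.2},{"translation":[0.02,0,0],"angular":[0,0,0],"hand":0.2}]'
python3 -c "
from h import *
report();[manip.get_image('top') for _ in range(3)];report()"
```

```text
clock: 2.82
position: [0.4569, 0.2294, 0.0156]
ee_rot: [0.009, 0.033, 0.999, 0.003]
contact_force: [2.2, 0.9, 1.2]
width: 0.0682
gripper_force: 0.0
pin rel [-0.1278 -0.008 ] l [-0.1333  0.1544] r [-0.1224 -0.1704] yaw 0.033545405 L,W (np.float32(0.32500398), np.float32(0.049594644))
tcp rel [-0.2126  0.0861] 0.014188190133832254 t 2.8667 [-5.9543 -0.2509 -0.2691]
tcp rel [-0.2138  0.0856] 0.01388004048375134 t 3.0667 [ 0.1538  0.4854 -0.8707]
```

```bash
python3 -c "
from h import *
report('b')
im=manip.get_image('top')
for c in blobs(im,100): print(cv2.minAreaRect(c),cv2.contourArea(c))"
```

```text
tcp rel [-0.2137  0.0856] 0.01393799271809288 t 3.1167 [-0.7781 -0.0295  0.2497]
((365.05902099609375, 260.2491760253906), (34.126861572265625, 13.627840042114258), 13.240520477294922) 402.5
((173.5, 249.5), (17.708751678466797, 36.04996109008789), 18.43494987487793) 400.0
((449.01324462890625, 239.40374755859375), (49.08218002319336, 78.87549591064453), 79.3803482055664) 1223.5
((276.06689453125, 192.69573974609375), (126.19314575195312, 66.22067260742188), 2.935673475265503) 5608.5
((402.85968017578125, 139.07919311523438), (50.73891067504883, 77.71560668945312), 86.02750396728516) 1273.5
((549.0, 37.49999237060547), (139.99996948242188, 74.99998474121094), 0.0) 5175.5
((480.5400390625, 14.219993591308594), (7.0, 54.60000228881836), 53.13010025024414) 252.5
```

View pics/b.png

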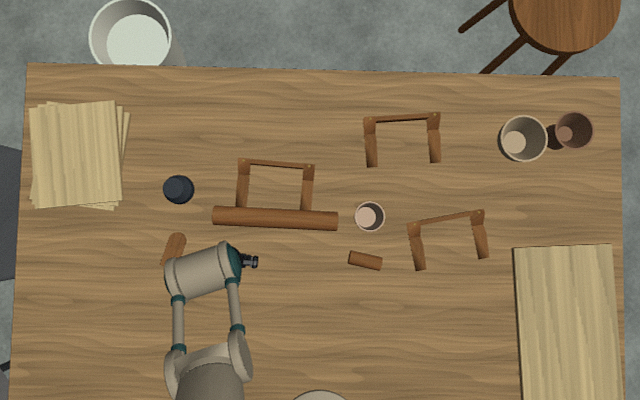

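The pin at (275,218) now lies nearly parallel to the rest, at the ramp toes, with about 17 px of clearance to the cup. I'll measure it from its near edge, because its mask merges with the rest's.

```bash
cat >> h.py <<'E'
def edge(im=None,z=.027):
    im=manip.get_image('top') if im is None else im
    c=max((c for c in blobs(im,900) if abs(cv2.minAreaRect(c)[0][0]-276)<15),key=cv2.contourArea)
    p=c[:,0,:]; low={}
    for x,y in p: low[x]=max(low.get(x,0),y)
    a=np.array([(x,y+.5) for x,y in low.items() if p[:,0].min()+4<x<p[:,0].max()-4],float)
    q=np.array([rel(w) for w in onz('top',a,z)])
    k=np.polyfit(q[:,1],q[:,0],1)
    for _ in range(3):
        r=q[:,0]-np.polyval(k,q[:,1]);g=abs(r)<.003;k=np.polyfit(q[g,1],q[g,0],1)
    e=np.array([rel(w) for w in onz('top',[(p[:,0].min(),p[p[:,0].argmin(),1]),(p[:,0].max(),p[p[:,0].argmax(),1])],z)])
    print('axis x at centre',k[1]+.025,'yaw',-k[0],'y ends',e[:,1],'inliers',g.sum(),len(g))
E
python3 -c "
from h import *
edge(cv2.imread('pics/a.png')[:,:,::-1].copy());edge(cv2.imread('pics/b.png')[:,:,::-1].copy());edge();print(manip.get_state()['clock'])"
```

```text
axis x at centre -0.15301380665754846 yaw 0.15150378007903315 y ends [ 0.152 -0.172] inliers 79 117
axis x at centre -0.10191909224398951 yaw 0.032276380410548706 y ends [ 0.1547 -0.1696] inliers 117 117
axis x at centre -0.09381639389189234 yaw 0.03295890449044692 y ends [ 0.1554 -0.1685] inliers 115 117
3.2167
```

```bash
python3 -c "
from h import *
for i in range(5):
    edge();manip.get_image('top');manip.get_image('top')
print(manip.get_state()['clock'])"
```

```text
axis x at centre -0.08981150805216204 yaw 0.03164056324822279 y ends [ 0.1552 -0.1689] inliers 117 117
axis x at centre -0.08904916994341816 yaw 0.03240363032399021 y ends [ 0.1564 -0.1694] inliers 117 117
axis x at centre -0.09644365708158298 yaw 0.03224181546640527 y ends [ 0.1554 -0.1702] inliers 114 117
axis x at centre -0.10077363025477493 yaw 0.033243458603385546 y ends [ 0.1549 -0.1696] inliers 116 117
axis x at centre -0.10303522173524088 yaw 0.03363336617082041 y ends [ 0.1549 -0.1697] inliers 116 116
3.9667
```

```bash
python3 -m handwheel '[{"translation":[-0.02,0,0],"angular":[0,0,0],"hand":0.2},{"translation":[0,0,0],"angular":[0,0,0],"hand":0.2},{"translation":[-0.02,0,0],"angular":[0,0,0],"hand":0.2},{"translation":[-0.02,0,0],"angular":[0,0,0],"hand":0.2},{"translation":[-0.018,0,0],"angular":[0,0,0],"hand":0.2},{"translation":[0.01,0,0],"angular":[0,0,0],"hand":0.2},{"translation":[0.02,0,0],"angular":[0,0,0],"hand":0.2},{"translation":[0.02,0,0],"angular":[0,0,0],"hand":0.2},{"translation":[0.02,0,0],"angular":[0,0,0],"hand":0.2}]'
python3 -c "
from h import *
for i in range(4):
    edge();manip.get_image('top');manip.get_image('top')
report('c')"
```

```text
clock: 4.72
position: [0.4492, 0.2265, 0.0135]
ee_rot: [-0.001, 0.033, 0.999, -0.0]
contact_force: [0.1, -0.3, 0.7]
width: 0.0685
gripper_force: 0.0
axis x at centre -0.09100894756142205 yaw -0.04692069531719688 y ends [ 0.1541 -0.1706] inliers 116 116
axis x at centre -0.1050303934439519 yaw -0.047324519147789304 y ends [ 0.1549 -0.1708] inliers 115 117
axis x at centre -0.1158814906270623 yaw -0.04631195807784753 y ends [ 0.1555 -0.1693] inliers 117 117
axis x at centre -0.12417157284340355 yaw -0.047237918655475906 y ends [ 0.1557 -0.1686] inliers 116 116
pin rel [-0.131  -0.0063] l [-0.1234  0.1556] r [-0.1387 -0.1682] yaw -0.047222078 L,W (np.float32(0.32414895), np.float32(0.049564466))
tcp rel [-0.2058  0.0855] 0.013709616164969674 t 5.3667 [-0.0483 -0.2166  0.1646]
```

```bash
python3 -m handwheel '[{"translation":[0.028,0,0],"angular":[0,0,0],"hand":0.2},{"translation":[0,-0.038,0],"angular":[0,0,0],"hand":0.2},{"translation":[0,-0.038,0],"angular":[0,0,0],"hand":0.2},{"translation":[0,-0.038,0],"angular":[0,0,0],"hand":0.2},{"translation":[0,-0.037,0],"angular":[0,0,0],"hand":0.2},{"translation":[0,0,0],"angular":[0,0,0],"hand":0.2}]'
python3 -c "
from h import *
report();edge();report()"
```

```text
clock: 5.87
position: [0.4127, 0.0732, 0.0138]
ee_rot: [-0.0, 0.035, 0.999, -0.001]
contact_force: [-1.5, 0.5, 0.5]
width: 0.0687
gripper_force: 0.0
pin rel [-0.1347 -0.0059] l [-0.1271  0.1565] r [-0.1423 -0.1683] yaw -0.04684276 L,W (np.float32(0.32513368), np.float32(0.049252193))
tcp rel [-0.2341 -0.068 ] 0.013854276592853612 t 5.9167 [0.4245 0.6447 0.211 ]
axis x at centre -0.133950090619798 yaw -0.04582122472598418 y ends [ 0.1555 -0.1684] inliers 115 116
pin rel [-0.1347 -0.0063] l [-0.1272  0.1561] r [-0.1423 -0.1686] yaw -0.04641983 L,W (np.float32(0.32509276), np.float32(0.049288664))
tcp rel [-0.2337 -0.0656] 0.013910367152346306 t 6.0167 [-0.1579  0.5301  0.5546]
```

```bash
python3 -m handwheel '[{"translation":[-0.018,0,0],"angular":[0,0,0],"hand":0.2},{"translation":[-0.016,0,0],"angular":[0,0,0],"hand":0.2},{"translation":[-0.016,0,0],"angular":[0,0,0],"hand":0.2},{"translation":[-0.016,0,0],"angular":[0,0,0],"hand":0.2},{"translation":[0.01,0,0],"angular":[0,0,0],"hand":0.2},{"translation":[0.02,0,0],"angular":[0,0,0],"hand":0.2},{"translation":[0,0,0],"angular":[0,0,0],"hand":0.2}]'
python3 -c "
from h import *
for i in range(2):
    edge();manip.get_image('top');manip.get_image('top')
report()"
```

```text
clock: 6.6
position: [0.4439, 0.0773, 0.013]
ee_rot: [-0.004, 0.031, 1.0, 0.0]
contact_force: [-1.3, 0.2, 0.6]
width: 0.0683
gripper_force: 0.0
axis x at centre -0.09562806689257108 yaw 0.014594992083865844 y ends [ 0.1575 -0.1678] inliers 117 117
axis x at centre -0.08304705318257694 yaw 0.014320480430069666 y ends [ 0.1574 -0.167 ] inliers 115 116
tcp rel [-0.1972 -0.0651] 0.013974024757085125 t 6.95 [ 0.2905  0.345  -0.1395]
```

```bash
python3 -m handwheel '[{"translation":[0,0.032,0],"angular":[0,0,0],"hand":0.2},{"translation":[0,0.032,0],"angular":[0,0,0],"hand":0.2},{"translation":[0,0,0],"angular":[0,0,0],"hand":0.2}]'
python3 -c "
from h import *
for i in range(3):
    edge();manip.get_image('top');manip.get_image('top');manip.get_image('top')
report()"
```

```text
clock: 7.2
position: [0.4552, 0.1431, 0.0141]
ee_rot: [0.001, 0.031, 1.0, 0.001]
contact_force: [0.8, -0.3, -0.3]
width: 0.0684
gripper_force: 0.0
axis x at centre -0.11157525785067873 yaw 0.015265921340400546 y ends [ 0.157 -0.168] inliers 114 116
axis x at centre -0.11879563475060906 yaw 0.01453400990809264 y ends [ 0.1567 -0.1671] inliers 115 116
axis x at centre -0.12157286524830432 yaw 0.01626091950885523 y ends [ 0.157  -0.1671] inliers 117 117
pin rel [-0.1222 -0.0049] l [-0.1244  0.1572] r [-0.12  -0.167] yaw 0.013849437 L,W (np.float32(0.32418317), np.float32(0.04911821))
tcp rel [-0.1981 -0.0018] 0.013845972406942474 t 7.85 [-0.8388 -0.1449  0.4387]
```

```bash
python3 -m handwheel '[{"translation":[-0.01,0,0],"angular":[0,0,0],"hand":0.2},{"translation":[-0.012,0,0],"angular":[0,0,0],"hand":0.2},{"translation":[-0.012,0,0],"angular":[0,0,0],"hand":0.2},{"translation":[-0.01,0,0],"angular":[0,0,0],"hand":0.2},{"translation":[-0.008,0,0],"angular":[0,0,0],"hand":0.2},{"translation":[-0.006,0,0],"angular":[0,0,0],"hand":0.2},{"translation":[-0.005,0,0],"angular":[0,0,0],"hand":0.2},{"translation":[-0.005,0,0],"angular":[0,0,0],"hand":0.2},{"translation":[-0.004,0,0],"angular":[0,0,0],"hand":0.2},{"translation":[-0.004,0,0],"angular":[0,0,0],"hand":0.2}]'
python3 -c "
from h import *
edge();report()"
```

```text
clock: 8.68
position: [0.5282, 0.1345, 0.0136]
ee_rot: [-0.001, 0.032, 0.999, -0.0]
contact_force: [-4.1, -0.3, 2.6]
width: 0.0681
gripper_force: 1.8
axis x at centre -0.045369270962622076 yaw -0.14105340559230173 y ends [ 0.1569 -0.1676] inliers 11 116
tcp rel [-0.1223 -0.0015] 0.013676412424108254 t 8.7833 [-0.5603  0.209  -0.0989]
```

```bash
python3 -c "
from h import *
im=manip.get_image('top')
v=cv2.resize(im[130:290,190:390],None,fx=4,fy=4,interpolation=cv2.INTER_CUBIC)[:600]
cv2.imwrite('pics/d.png',v[:,:,::-1]);print(manip.get_state()['clock'])"
```

```text
8.8333
```

View pics/d.png

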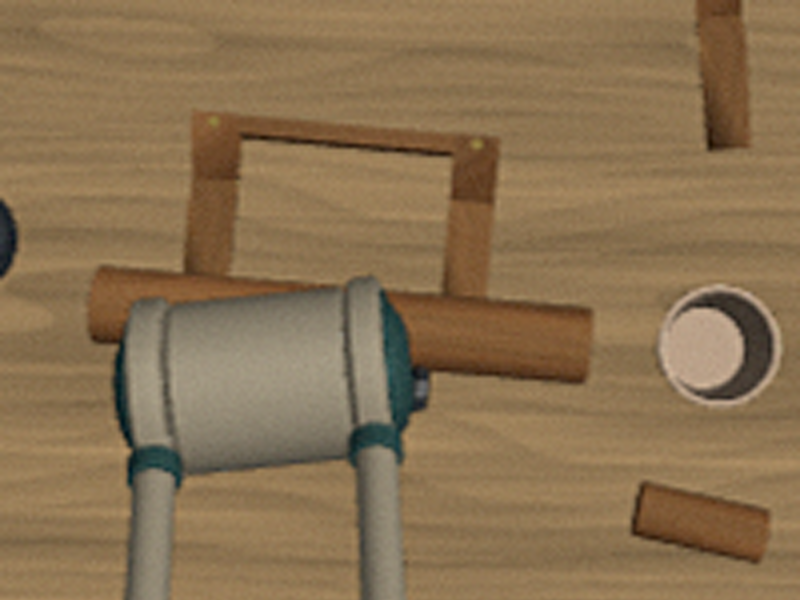

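The pin's edges slope 0.087 in the picture and the rail's 0.088, so the pin is square at the ramp toes with both fingers behind it. I'll push it up the ramps slowly.

```bash
python3 -m handwheel '[{"translation":[-0.004,0,0],"angular":[0,0,0],"hand":0.2},{"translation":[-0.004,0,0],"angular":[0,0,0],"hand":0.2},{"translation":[-0.004,0,0],"angular":[0,0,0],"hand":0.2},{"translation":[-0.004,0,0],"angular":[0,0,0],"hand":0.2},{"translation":[-0.004,0,0],"angular":[0,0,0],"hand":0.2},{"translation":[-0.004,0,0],"angular":[0,0,0],"hand":0.2},{"translation":[-0.004,0,0],"angular":[0,0,0],"hand":0.2},{"translation":[-0.004,0,0],"angular":[0,0,0],"hand":0.2},{"translation":[-0.004,0,0],"angular":[0,0,0],"hand":0.2},{"translation":[-0.004,0,0],"angular":[0,0,0],"hand":0.2}]'
python3 -c "
from h import *
im=manip.get_image('top')
v=cv2.resize(im[130:270,190:390],None,fx=4,fy=4,interpolation=cv2.INTER_CUBIC)
cv2.imwrite('pics/e.png',v[:,:,::-1]);s=manip.get_state();print(s['clock'],rel(s['position'][:2]))"
```

```text
clock: 9.67
position: [0.5696, 0.1319, 0.0138]
ee_rot: [-0.0, 0.032, 0.999, 0.0]
contact_force: [-2.6, -0.1, 2.7]
width: 0.068
gripper_force: 1.7
9.7167 [-0.0801 -0.0014]
```

View pics/e.png

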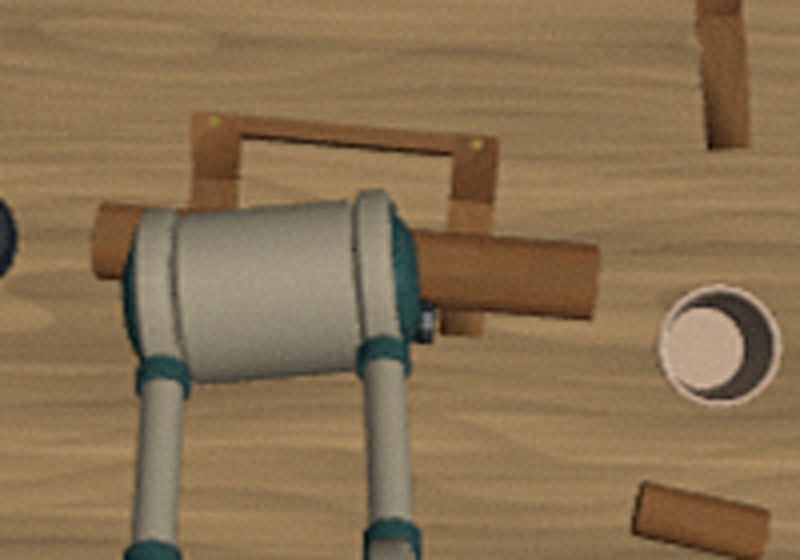

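The pin is partway up both ramps and still square: its far edge runs from (105,203) to (598,245). I'll keep pushing, over the lips.

```bash
python3 -m handwheel '[{"translation":[-0.004,0,0],"angular":[0,0,0],"hand":0.2},{"translation":[-0.004,0,0],"angular":[0,0,0],"hand":0.2},{"translation":[-0.004,0,0],"angular":[0,0,0],"hand":0.2},{"translation":[-0.004,0,0],"angular":[0,0,0],"hand":0.2},{"translation":[-0.004,0,0],"angular":[0,0,0],"hand":0.2},{"translation":[-0.004,0,0],"angular":[0,0,0],"hand":0.2},{"translation":[-0.004,0,0],"angular":[0,0,0],"hand":0.2},{"translation":[-0.003,0,0],"angular":[0,0,0],"hand":0.2},{"translation":[-0.003,0,0],"angular":[0,0,0],"hand":0.2},{"translation":[0,0,0],"angular":[0,0,0],"hand":0.2}]'
python3 -c "
from h import *
im=manip.get_image('top')
v=cv2.resize(im[130:270,190:390],None,fx=4,fy=4,interpolation=cv2.INTER_CUBIC)
cv2.imwrite('pics/f.png',v[:,:,::-1]);s=manip.get_state();print(s['clock'],rel(s['position'][:2]))"
```

```text
clock: 10.55
position: [0.6049, 0.1297, 0.014]
ee_rot: [0.001, 0.032, 0.999, 0.0]
contact_force: [0.3, 0.5, 1.0]
width: 0.0682
gripper_force: 0.0
10.6 [-0.0471 -0.0014]
```

View pics/f.png

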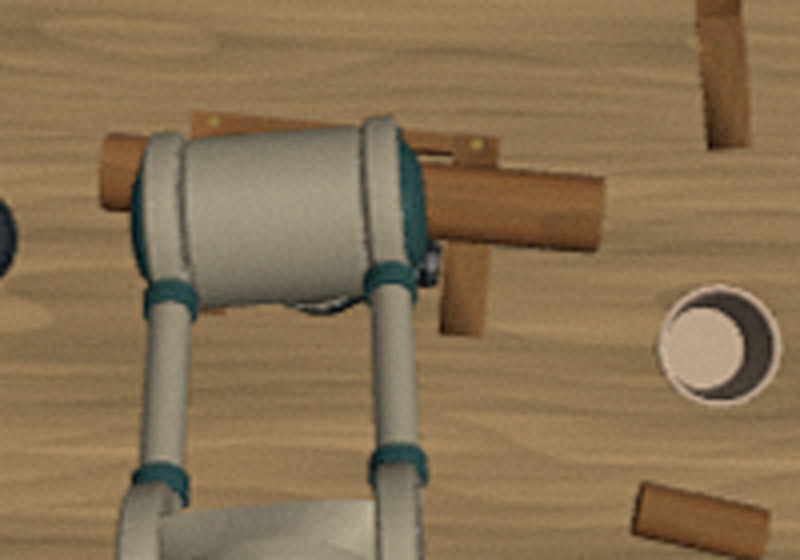

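The pin has jumped ahead of the fingers into the notches: its far edge runs from (105,133) to (605,178), and the contact force is now near zero. I'll back straight away, lift and check.

```bash
python3 -m handwheel '[{"translation":[0.01,0,0],"angular":[0,0,0],"hand":0.2},{"translation":[0.03,0,0],"angular":[0,0,0],"hand":0.2},{"translation":[0.04,0,0],"angular":[0,0,0],"hand":0.2},{"translation":[0.04,0,0],"angular":[0,0,0],"hand":0.2},{"translation":[0.04,0,0],"angular":[0,0,0],"hand":0.2},{"translation":[0.03,0,0],"angular":[0,0,0],"hand":0.2},{"translation":[0,0,-0.04],"angular":[0,0,0],"hand":0.2},{"translation":[0,0,-0.04],"angular":[0,0,0],"hand":0.2},{"translation":[0,0,0],"angular":[0,0,0],"hand":0.2}]'
python3 -c "
from h import *
edge(z=.034);edge(z=.034)
im=manip.get_image('top');sd=manip.get_image('side')
v=np.vstack([cv2.resize(im[130:280,150:400],(500,300)),cv2.resize(sd[80:290,190:540],(500,300))])
cv2.imwrite('pics/g.png',v[:,:,::-1])
print(proj('side',[[*(O+.16*YA),.034],[*(O-.16*YA),.034]]))
for z,p in((.04,None),): pass
s=manip.get_state();print(s['clock'],s['position'])"
```

```text
clock: 11.35
position: [0.416, 0.1429, 0.0994]
ee_rot: [0.006, 0.032, 0.999, 0.001]
contact_force: [1.2, 0.9, 0.2]
width: 0.0684
gripper_force: 0.0Traceback (most recent call last):
  File "<string>", line 3, in <module>
    edge(z=.034);edge(z=.034)
    ~~~~^^^^^^^^
  File "h.py", line 53, in edge
    r=q[:,0]-np.polyval(k,q[:,1]);g=abs(r)<.003;k=np.polyfit(q[g,1],q[g,0],1)
                                                  ~~~~~~~~~~^^^^^^^^^^^^^^^^^
    raise TypeError("expected non-empty vector for x")
TypeError: expected non-empty vector for x
```

```bash
python3 -c "
from h import *
im=manip.get_image('top');sd=manip.get_image('side')
v=np.vstack([cv2.resize(im[130:280,150:400],(500,300)),cv2.resize(sd[80:290,190:540],(500,300))])
cv2.imwrite('pics/g.png',v[:,:,::-1])
m=mask(im);e=[]
for cs in (range(218,232),range(320,338)):
    rows=[np.where(m[170-20:215,c])[0] for c in cs]
    e.append([(c,r.min()+150-.5+.5,r.max()+150.5) for c,r in zip(cs,rows) if len(r)])
for g in e:
    g=np.array(g,float);q=onz('top',np.c_[g[:,0],g[:,1:].mean(1)],.036)
    print(np.mean([rel(w) for w in q],0))
s=manip.get_state();print(s['clock'],s['position'])"
```

```text
[0.0001 0.1307]
[-0.0006 -0.1376]
11.5 [0.4128 0.142  0.0943]
```

View pics/g.png

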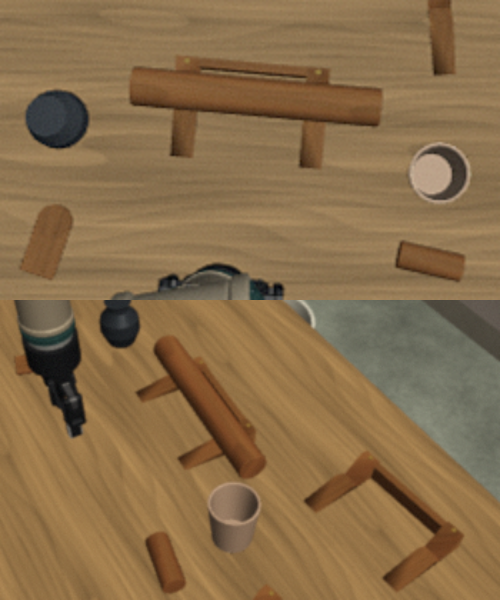

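The picture shows the pin from (130,87) to (382,106) in the top half, in both notches. Its axis measures within 1 mm of the seat at both ends, and the bystanders are where they started.

```bash
python3 -c "
from rig import manip
print(manip.sign_off())"
```

```text
the job is handed in; nothing more can be done
None
```

The rolling pin sits in both V notches, square and within about 1 mm of its seat, with both ends sticking out; it was never pinched or lifted, the bystanders weren't touched, and I handed in at 11.5 s, though squaring it took three short, brisk taps near its ends rather than only slow pushing.

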